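# Slide two stopper dishes onto each other's bench marks

## Task

The two steel dishes of tube stoppers are standing on each other's places: swap them, so that the dish of red stoppers stands wholly on the red mark and the dish of yellow stoppers wholly on the yellow mark. Slide them gently along the bench - never grip, lift or tip a dish - with all stoppers still inside, and leave everything else on the bench where it is.

Things in the scene. Friction and masses are not known exactly. Their poses are not given: they have to be found in the camera images.
- mark_red: red round bench mark, a flat vinyl disc of 110 mm diameter (with a 3 mm white edge outside that) stuck flush on the worktop, nothing to catch on; fixed, in a different place each time; origin at its centre, at worktop height
- dish_red_centre (a point): centre, 10 mm above the worktop, of the open round steel dish that holds the two red stoppers: 69 mm across the rim, about 62 mm across where it stands, 20 mm high, open inside to about 54 mm across, about 0.12 kg, z up; it starts on the yellow mark. It slides freely on the worktop; it can be pushed from outside with the fingertips low beside it, or drawn along by fingertips inside it, which may touch the stoppers
- mark_yellow: yellow round bench mark, a flat vinyl disc of 110 mm diameter (with a 3 mm white edge outside that) stuck flush on the worktop, nothing to catch on; fixed, in a different place each time; origin at its centre, at worktop height
- dish_yellow_centre (a point): centre, 10 mm above the worktop, of the open round steel dish that holds the two yellow stoppers: 69 mm across the rim, about 62 mm across where it stands, 20 mm high, open inside to about 54 mm across, about 0.12 kg, z up; it starts on the red mark. It slides freely on the worktop; it can be pushed from outside with the fingertips low beside it, or drawn along by fingertips inside it, which may touch the stoppers
- stopper_red_0_centre (a point): centre of a small red tube stopper, 18 mm across, 14 mm high, lying loose in the dish of red stoppers, on its floor 2 mm above the worktop
- stopper_red_1_centre (a point): centre of a small red tube stopper, 18 mm across, 14 mm high, lying loose in the dish of red stoppers, on its floor 2 mm above the worktop
- stopper_yellow_0_centre (a point): centre of a small yellow tube stopper, 18 mm across, 14 mm high, lying loose in the dish of yellow stoppers, on its floor 2 mm above the worktop
- stopper_yellow_1_centre (a point): centre of a small yellow tube stopper, 18 mm across, 14 mm high, lying loose in the dish of yellow stoppers, on its floor 2 mm above the worktop
- reagent_a: bystander: brown bottle with white cap, 60 mm diameter, 135 mm high, loose; origin at the centre of its underside
- timer: bystander: white bench timer with three coloured keys, 58 x 66 x 18 mm, loose; origin at the centre of its underside
- tape_roll: bystander: roll of beige tape lying flat, 100 mm diameter, 25 mm high, loose; origin at the centre of its underside
- marker_black: bystander: black and white marker pen, 135 mm long (its y axis), 17 mm thick, lying loose; origin at the centre of its underside
Mind the look-alikes: they are no part of the job. What is shaped like the part that bears dish_yellow_centre but orange or purple is not meant. Leave any green look-alike of the part that bears dish_red_centre alone.

How it is judged:
By the outcome, as a careful person would: the job done as asked, in the order asked, and still so for the second after the job is handed in, with the robot touching nothing.
It also fails if it takes over 58 s, if anything falls off the work surface, if the arm or the gripper's body presses on something with over 40 N, if the wrist force passes 120 N, or if a joint passes its speed limit or range.

## Robot

A 7-joint arm with a two-finger parallel gripper is mounted at the origin on a cart in front of the work surface, level with it; the furniture and walls round the work are solid. World frame = base frame: x ahead of the robot, y to its left, z up, the work surface at z = 0. Lengths are in m, angles in rad, forces in N, time in s.
With the tool pointing down it reaches from about 0.425 to 0.975 m from the base axis. Payload 16.7 kg.
Tool frame: the origin (TCP) lies midway between the tips of the shut fingers; the grasp point (between the pads) lies env.grip_depth behind it (env.grip_depth is the distance from the TCP to the grasp point, in m); z points along the fingers, y is the direction in which the jaws open and shut (so a half turn about z gives the same grasp; the last joint's range is limited). The gripper opens to 85 mm and grips with 20 to 120 N. Pads are 22 mm wide; open, the fingers measure 114 mm over their backs; the gripper's body (76 mm by 85 mm) begins 54 mm behind the grasp point. The pads swing forward as they close: fully open they stand 13 mm farther back than shut.
Start: joints at [1.018, 0.426, 0.074, 1.606, -0.034, 1.111, -0.067], TCP at [0.265, -0.621, 0.231] pointing down, gripper open.
Joint ranges: [-2.85, 2.85], [-0.5, 2.14], [-1.23, 1.37], [0.21, 2.46], [-1.02, 4.16], [0.16, 2.05], [-2.73, 2.73]. Speed limits (rad/s): [1.89, 1.89, 2.39, 2.39, 3.01, 3.01, 3.01].

## Interface

Orientations are given as a unit quaternion [x, y, z, w].
In Python, from cell import status, grab_frame, job, env gives the robot as it stands.
- The arm moves only by the tool servo_tool, never from a script. Its argument "moves" is a list of rows, each an object with "delta_rot": the turn, a rotation vector about the world's x, y, z in units of 8 degrees (1.0 is 8 degrees), a list of three; "delta_pos": the shift along the world's x, y, z in cm, a list of three; "fingers": the closure, from -1 (fully open) to 1 (shut), so that 0 is half open. In form: [{"delta_rot": [ax, ay, az], "delta_pos": [dx, dy, dz], "fingers": fingers}, ...]. A call has 1 to 12 rows; each row is the pose to reach, as a shift and turn from the pose commanded when the call began; what a row does not reach only later rows make up. A row lasts 1/10 s, in which the tool goes at most 50 mm and 8.59 degrees, less where a joint would pass 70% of its speed; a pose out of reach is approached as far as the arm can. A call with a gripper value outside its range is refused whole. The fingers move at their own pace and stop on an object; "force" is the grip in N (left out, the last holds). Time passes only in rows, so rows that repeat a pose let the fingers close. It gives the time, the measured TCP pose, the force and the opening at its end, in the units of the state.
- status.get_state(): the state, without advancing time (a new reading comes with each control period).
- grab_frame(name): name is "side" or "top"; returns a dict with "color" (420x560x3 uint8, red, green, blue), "fx", "fy", "cx", "cy" (pixels), "dist_coeffs" ([k1, k2, p1, p2, k3] as OpenCV has them; the pictures are not rectified), "eye" and "orientation" of the camera in the world. Camera axes: x right, y down, z forward; pixel columns grow to the right and rows downward; lengths in m; the calibration is good to about 2 mm. A picture is of the moment at which its call begins. There is no depth.
- job.sign_off(): hands the job in, once; it reports no verdict.
The state is a dict: "time": time; "joint_positions": joint angles; "joint_velocities": joint speeds; "joint_efforts": joint torques, N m; "ee_pos": TCP position; "ee_rot": TCP orientation; "wrist_force": force on the tool from outside, world axes, zero at the start; "torque": the same for the moment, N m; "gripper_width": finger opening in m.
Only numpy, scipy, OpenCV 4.12 (cv2) and the standard library are available. Lean on these libraries where they do the work, as an engineer would, in place of code of your own. Each camera call takes 0.05 s, during which the arm holds its last target.

## Working session

There is one attempt and no reset: what is moved stays moved. The work goes in short steps, Python scripts to look and compute and a tool call to move; the robot and the scene stay as the last step left them, time stands still between calls to the robot, and variables do not carry over. Pictures are saved under pics/ and viewed, and the job is handed in when it is done.

Besides the shell and the picture viewer there is one more tool, called as name(argument=value, ...), one argument or row to a line, values as JSON. servo_tool: Moves the arm, as the interface text tells. Its arguments: {"type":"object","properties":{"moves":{"type":"array","items":{"type":"object","properties":{"delta_rot":{"type":"array","items":{"type":"number"}},"delta_pos":{"type":"array","items":{"type":"number"}},"fingers":{"type":"number"}}}},"force":{"type":"number"}},"required":["moves"]}

```bash
mkdir -p pics; ls; cat > h.py <<'E'
import numpy as np,cv2
from scipy.spatial.transform import Rotation as R
from cell import status, grab_frame, job, env
def save(f,n): cv2.imwrite('pics/'+n,f['color'][:,:,::-1])
def cast(f,uv,z):
    K=np.array([[f['fx'],0,f['cx']],[0,f['fy'],f['cy']],[0,0,1]])
    p=cv2.undistortPoints(np.array(uv,float).reshape(-1,1,2),K,np.array(f['dist_coeffs'])).reshape(-1,2)
    d=R.from_quat(f['orientation']).apply(np.c_[p,np.ones(len(p))]); e=np.array(f['eye'])
    return e+d*((z-e[2])/d[:,2])[:,None]
E
python3 - <<'E'
from h import *
for n in('top','side'):
    f=grab_frame(n); save(f,n+'0.png'); print(n,f['eye'],f['orientation'],f['fx'],f['dist_coeffs'])
s=status.get_state();print(s['time'],s['ee_pos'],s['ee_rot'],s['gripper_width'],env.grip_depth)
E
```

```text
pics
top [0.44335899 0.00188379 1.49583028] [-0.70547575  0.7063835  -0.04632652  0.03435363] 537.7783098018778 [-0.20581311  0.          0.          0.          0.        ]
side [ 0.44661071 -0.69010934  0.64015046] [ 0.90219748 -0.11177245  0.04749967 -0.41387245] 398.19941749230685 [-0.0545705  0.         0.         0.         0.       ]
0.1 [ 0.26504938 -0.62037381  0.23067675] [ 9.79690498e-01  2.00514782e-01 -1.58398560e-04 -5.69629270e-04] 0.08564463964165449 0.0187
```

View pics/top0.png

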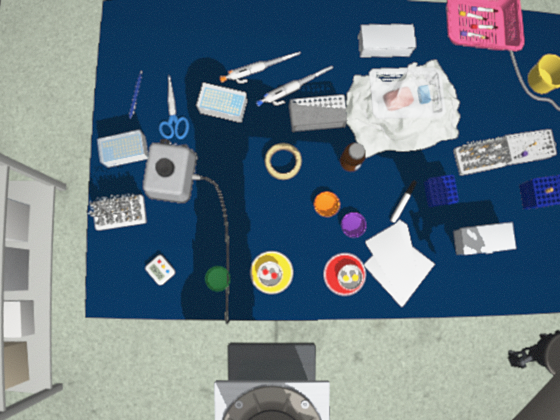

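View pics/side0.png

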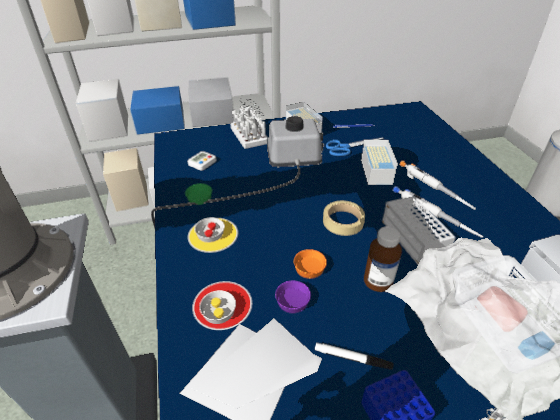

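The top view shows the red dish on the yellow mark at about (271,272) and the yellow dish on the red mark at about (345,275). The green, orange and purple look-alike dishes are at (217,278), (326,204) and (353,224). Next I'll measure the positions.

```bash
python3 - <<'E'
from h import *
f=grab_frame('top');g=grab_frame('side')
cv2.imwrite('pics/c0.png',cv2.resize(f['color'][180:325,190:410,::-1],None,fx=3.6,fy=3.6,interpolation=cv2.INTER_CUBIC))
cv2.imwrite('pics/s0.png',cv2.resize(g['color'][170:340,140:360,::-1],None,fx=3.5,fy=3.5,interpolation=cv2.INTER_CUBIC))
for nm,F,rois in(('top',f,{'redmark':(320,250,372,300),'yelmark':(245,247,298,298)}),('side',g,{'redmark':(188,275,258,332),'yelmark':(182,212,242,255)})):
    hsv=cv2.cvtColor(F['color'],cv2.COLOR_RGB2HSV)
    for k,(a,b,c,d) in rois.items():
        H,S,V=[hsv[b:d,a:c,i].astype(int) for i in range(3)]
        m=((H<8)|(H>170)) if k=='redmark' else ((H>20)&(H<35))
        m=m&(S>130)&(V>80)
        ct=max(cv2.findContours(m.astype(np.uint8),0,1)[0],key=cv2.contourArea)
        ct=cv2.convexHull(ct).reshape(-1,2)+[a,b]
        P=cast(F,ct,0)[:,:2]
        A=np.c_[2*P,np.ones(len(P))];x=np.linalg.lstsq(A,(P**2).sum(1),rcond=None)[0]
        print(nm,k,x[:2],np.sqrt(x[2]+x[0]**2+x[1]**2))
print('px2m top', cast(f,[[217,278],[326,204],[353,224],[160,269],[228,320],[365,265],[228,260],[280,345]],0.0).round(3))
E
```

```text
top redmark [ 0.44840085 -0.20552926] 0.052423512061121176
top yelmark [ 0.45418474 -0.00115364] 0.05272895573989336
side redmark [ 0.44838872 -0.20261515] 0.05387906112365195
side yelmark [0.45460939 0.00115924] 0.053259107792204594
px2m top [[ 0.438  0.149  0.   ]
 [ 0.645 -0.156  0.   ]
 [ 0.588 -0.232  0.   ]
 [ 0.462  0.309  0.   ]
 [ 0.322  0.118  0.   ]
 [ 0.473 -0.264  0.   ]
 [ 0.488  0.118  0.   ]
 [ 0.253 -0.026  0.   ]]
```

View pics/c0.png

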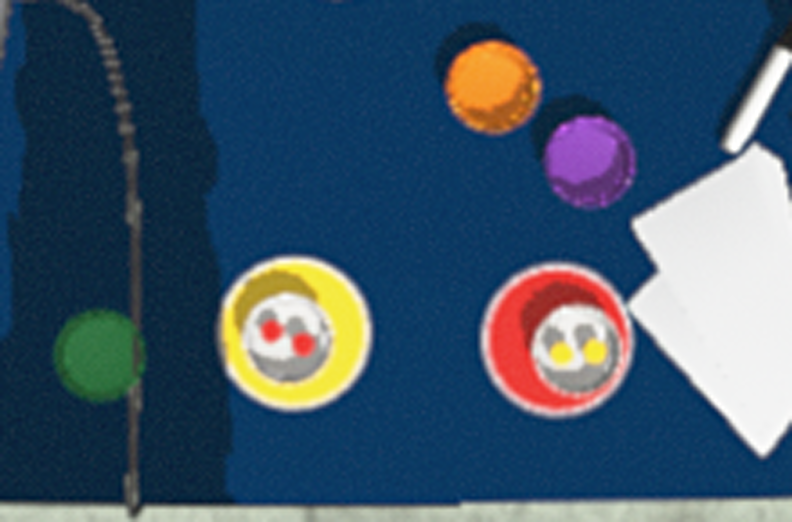

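View pics/s0.png

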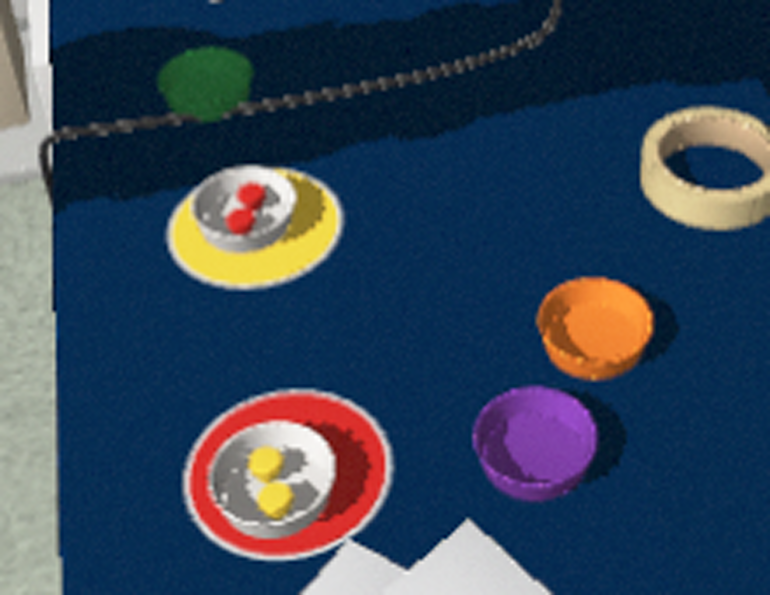

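```bash
python3 - <<'E'
from h import *
f=grab_frame('top');g=grab_frame('side')
for n,a,b in(('red',(287,337),(244,202)),('yel',(575,349),(272,472)),('orange',(493,87),(595,321)),('purple',(589,162),(535,435)),('green',(100,355),(206,77))):
    t=np.array(a)/3.6+[190,180]-.4; s=np.array(b)/3.5+[140,170]-.4
    def line(F,p):
        q=cast(F,[p],0)[0];e=np.array(F['eye']);d=(q-e)/np.linalg.norm(q-e);return e,d
    (e1,d1),(e2,d2)=line(f,t),line(g,s)
    A=np.c_[d1,-d2];k=np.linalg.lstsq(A,e2-e1,rcond=None)[0]
    print(n,'top',cast(f,[t],.02)[0].round(4),'side',cast(g,[s],.02)[0].round(4),'tri',(e1+k[0]*d1).round(4),(e2+k[1]*d2).round(4))
print(status.get_state()['time'])
E
```

```text
red top [0.4509 0.0036 0.02  ] side [0.4497 0.0034 0.02  ] tri [0.4509 0.0036 0.0198] [0.4497 0.0036 0.0198]
yel top [ 0.4407 -0.2163  0.02  ] side [ 0.4398 -0.2169  0.02  ] tri [ 0.4407 -0.2164  0.0193] [ 0.4398 -0.2164  0.0193]
orange top [ 0.6425 -0.1554  0.02  ] side [ 0.642  -0.1544  0.02  ] tri [ 0.6423 -0.1553  0.021 ] [ 0.6417 -0.1552  0.0209]
purple top [ 0.5842 -0.2291  0.02  ] side [ 0.5846 -0.2276  0.02  ] tri [ 0.5841 -0.2288  0.0217] [ 0.5842 -0.2289  0.0217]
green top [0.4371 0.1457 0.02  ] side [0.4378 0.1458 0.02  ] tri [0.4371 0.1457 0.02  ] [0.4378 0.1458 0.02  ]
0.3
```

servo_tool(
  moves=[
    {"delta_pos": [4,4,0],"delta_rot": [0,0,1],"fingers": -0.05},
    {"delta_pos": [7,8,0],"delta_rot": [0,0,2],"fingers": -0.05},
    {"delta_pos": [10,12,0],"delta_rot": [0,0,3],"fingers": -0.05},
    {"delta_pos": [13,16,0],"delta_rot": [0,0,4],"fingers": -0.05},
    {"delta_pos": [16,20,0],"delta_rot": [0,0,5],"fingers": -0.05},
    {"delta_pos": [18,24,-1],"delta_rot": [0,0,6],"fingers": -0.05},
    {"delta_pos": [20,28,-2],"delta_rot": [0,0,7],"fingers": -0.05},
    {"delta_pos": [21,32,-3],"delta_rot": [0,0,8],"fingers": -0.05},
    {"delta_pos": [22,36,-4],"delta_rot": [0,0,9],"fingers": -0.05},
    {"delta_pos": [22,40,-5],"delta_rot": [0,0,10],"fingers": -0.05},
    {"delta_pos": [22,44,-6],"delta_rot": [0,0,11],"fingers": -0.05},
    {"delta_pos": [22,48,-7],"delta_rot": [0,0,11.7],"fingers": -0.05},
  ],
)

```text
time: 1.5
ee_pos: [0.485, -0.1392, 0.1611]
ee_rot: [0.522, 0.853, 0.0, 0.0]
wrist_force: [0.6, -0.6, -0.3]
gripper_width: 0.0448
```

servo_tool(
  moves=[
    {"delta_pos": [-1,4,-1],"delta_rot": [0,0,0],"fingers": -0.05},
    {"delta_pos": [-2,8,-3],"delta_rot": [0,0,0],"fingers": -0.05},
    {"delta_pos": [-3.5,12,-5],"delta_rot": [0,0,0],"fingers": -0.05},
    {"delta_pos": [-4.8,16,-7],"delta_rot": [0,0,0],"fingers": -0.05},
    {"delta_pos": [-5.6,19.2,-9],"delta_rot": [0,0,0],"fingers": -0.05},
    {"delta_pos": [-5.6,19.2,-10],"delta_rot": [0,0,0],"fingers": -0.05},
    {"delta_pos": [-5.6,19.2,-12],"delta_rot": [0,0,0],"fingers": -0.05},
  ],
)

```text
time: 2.2
ee_pos: [0.4297, 0.0522, 0.0415]
ee_rot: [0.524, 0.852, 0.0, 0.001]
wrist_force: [0.3, -1.3, 0.6]
gripper_width: 0.0447
```

```bash
python3 - <<'E'
from h import *
g=grab_frame('side');cv2.imwrite('pics/s1.png',cv2.resize(g['color'][130:330,130:350,::-1],None,fx=3,fy=3,interpolation=cv2.INTER_CUBIC))
s=status.get_state();print(s['ee_pos'],R.from_quat(s['ee_rot']).as_matrix()[:,1],s['time'])
E
```

```text
[0.42835605 0.05124299 0.03871298] [ 0.89276065  0.45052824 -0.00165026] 2.25
```

View pics/s1.png

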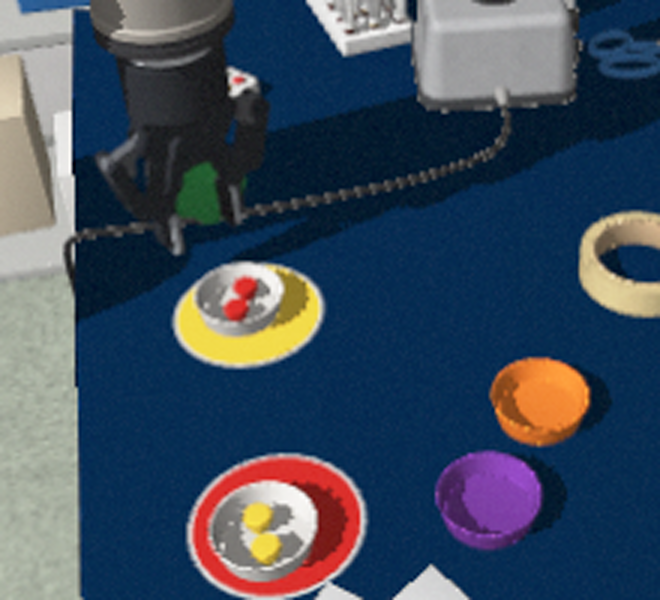

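servo_tool(
  moves=[
    {"delta_pos": [0,0,-2],"fingers": -0.05},
    {"delta_pos": [0,0,-3.2],"fingers": -0.05},
    {"delta_pos": [0,0,-3.7],"fingers": -0.05},
    {"delta_pos": [0.3,-0.5,-3.7],"fingers": -0.05},
    {"delta_pos": [0.5,-1.0,-3.7],"fingers": -0.05},
    {"delta_pos": [0.7,-1.4,-3.7],"fingers": -0.05},
    {"delta_pos": [0.9,-1.8,-3.7],"fingers": -0.05},
    {"delta_pos": [1.2,-2.3,-3.7],"fingers": -0.05},
    {"delta_pos": [1.6,-2.8,-3.7],"fingers": -0.05},
    {"delta_pos": [2.1,-3.3,-3.7],"fingers": -0.05},
    {"delta_pos": [2.6,-3.8,-3.7],"fingers": -0.05},
    {"delta_pos": [2.8,-4.0,-3.7],"fingers": -0.05},
  ],
)

```text
schema error: expected keys delta_rot, delta_pos, fingers
```

```bash
python3 - <<'E'
from h import *
g=grab_frame('side');cv2.imwrite('pics/s2.png',cv2.resize(g['color'][130:330,130:350,::-1],None,fx=3,fy=3,interpolation=cv2.INTER_CUBIC))
s=status.get_state();print(s['ee_pos'],R.from_quat(s['ee_rot']).as_matrix()[:,1],s['time'])
E
```

```text
[0.42820042 0.05099413 0.03985118] [ 0.89293124  0.45018518 -0.00266651] 2.3
```

View pics/s2.png

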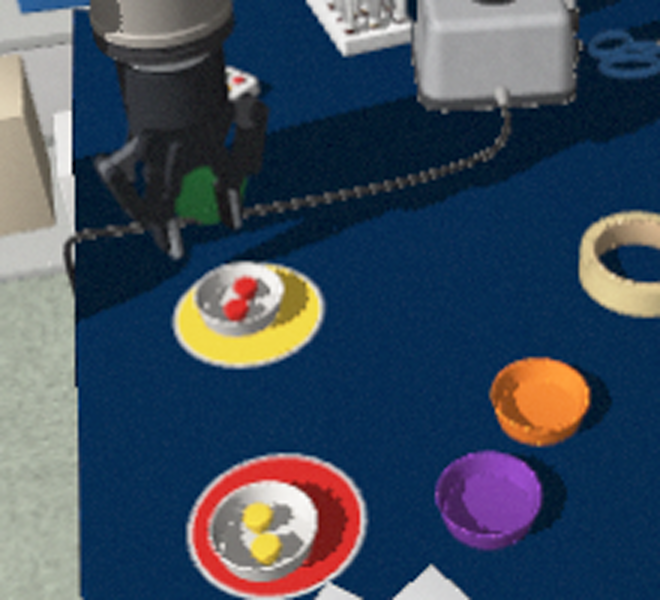

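The call was refused because rows need delta_rot, so nothing moved. I'll resend it.

servo_tool(
  moves=[
    {"delta_pos": [0,0,-2],"delta_rot": [0,0,0],"fingers": -0.05},
    {"delta_pos": [0,0,-3.2],"delta_rot": [0,0,0],"fingers": -0.05},
    {"delta_pos": [0,0,-3.7],"delta_rot": [0,0,0],"fingers": -0.05},
    {"delta_pos": [0.3,-0.5,-3.7],"delta_rot": [0,0,0],"fingers": -0.05},
    {"delta_pos": [0.5,-1.0,-3.7],"delta_rot": [0,0,0],"fingers": -0.05},
    {"delta_pos": [0.7,-1.4,-3.7],"delta_rot": [0,0,0],"fingers": -0.05},
    {"delta_pos": [0.9,-1.8,-3.7],"delta_rot": [0,0,0],"fingers": -0.05},
    {"delta_pos": [1.2,-2.3,-3.7],"delta_rot": [0,0,0],"fingers": -0.05},
    {"delta_pos": [1.6,-2.8,-3.7],"delta_rot": [0,0,0],"fingers": -0.05},
    {"delta_pos": [2.1,-3.3,-3.7],"delta_rot": [0,0,0],"fingers": -0.05},
    {"delta_pos": [2.6,-3.8,-3.7],"delta_rot": [0,0,0],"fingers": -0.05},
    {"delta_pos": [2.8,-4.0,-3.7],"delta_rot": [0,0,0],"fingers": -0.05},
  ],
)

```text
time: 3.5
ee_pos: [0.4578, 0.0108, 0.0043]
ee_rot: [0.525, 0.851, 0.0, 0.0]
wrist_force: [-2.5, 2.1, 2.6]
gripper_width: 0.0445
```

```bash
python3 - <<'E'
from h import *
g=grab_frame('side');cv2.imwrite('pics/s3.png',cv2.resize(g['color'][130:330,130:350,::-1],None,fx=3,fy=3,interpolation=cv2.INTER_CUBIC))
s=status.get_state();print(s['ee_pos'],R.from_quat(s['ee_rot']).as_matrix()[:,1],s['time'])
E
```

```text
[0.45789596 0.01067953 0.00428687] [8.93480139e-01 4.49102660e-01 2.03148674e-04] 3.55
```

View pics/s3.png

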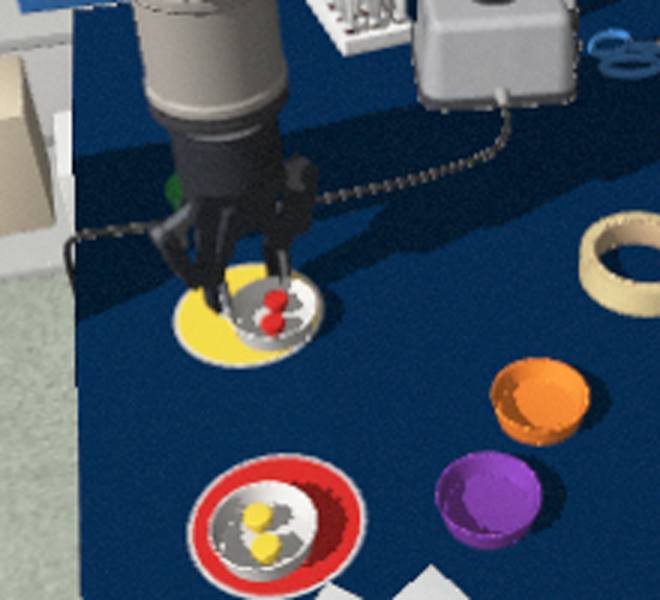

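servo_tool(
  moves=[
    {"delta_pos": [0.5,-0.4,0],"delta_rot": [0,0,0],"fingers": -0.05},
    {"delta_pos": [1.2,-1.0,0],"delta_rot": [0,0,0],"fingers": -0.05},
    {"delta_pos": [2.0,-1.6,0],"delta_rot": [0,0,0],"fingers": -0.05},
    {"delta_pos": [2.8,-2.3,0],"delta_rot": [0,0,0],"fingers": -0.05},
    {"delta_pos": [3.6,-2.9,0],"delta_rot": [0,0,0],"fingers": -0.05},
    {"delta_pos": [4.4,-3.6,0],"delta_rot": [0,0,0],"fingers": -0.05},
    {"delta_pos": [5.2,-4.2,0],"delta_rot": [0,0,0],"fingers": -0.05},
    {"delta_pos": [6.0,-4.9,0],"delta_rot": [0,0,0],"fingers": -0.05},
    {"delta_pos": [6.8,-5.5,0],"delta_rot": [0,0,0],"fingers": -0.05},
    {"delta_pos": [7.4,-6.0,0],"delta_rot": [0,0,0],"fingers": -0.05},
    {"delta_pos": [7.8,-6.3,0],"delta_rot": [0,0,0],"fingers": -0.05},
    {"delta_pos": [8.0,-6.5,0],"delta_rot": [0,0,0],"fingers": -0.05},
  ],
)

```text
time: 4.75
ee_pos: [0.5375, -0.0539, 0.0043]
ee_rot: [0.525, 0.851, 0.0, -0.0]
wrist_force: [-1.0, 0.9, 1.6]
gripper_width: 0.0451
```

servo_tool(
  moves=[
    {"delta_pos": [0,0,0],"delta_rot": [0,0,0],"fingers": -0.05},
    {"delta_pos": [-0.4,0.8,0],"delta_rot": [0,0,0],"fingers": -0.05},
    {"delta_pos": [-1.0,2.0,0],"delta_rot": [0,0,0],"fingers": -0.05},
    {"delta_pos": [-1.8,3.5,1],"delta_rot": [0,0,0],"fingers": -0.05},
    {"delta_pos": [-2.2,4.4,4],"delta_rot": [0,0,0],"fingers": -0.05},
    {"delta_pos": [-2.2,4.4,8],"delta_rot": [0,0,0],"fingers": -0.05},
  ],
)

```text
time: 5.35
ee_pos: [0.5127, -0.0065, 0.0846]
ee_rot: [0.523, 0.852, -0.001, -0.002]
wrist_force: [1.7, -0.5, 1.1]
gripper_width: 0.0451
```

```bash
python3 - <<'E'
from h import *
g=grab_frame('side');cv2.imwrite('pics/s4.png',cv2.resize(g['color'][130:330,130:350,::-1],None,fx=3,fy=3,interpolation=cv2.INTER_CUBIC))
s=status.get_state();print(s['ee_pos'],R.from_quat(s['ee_rot']).as_matrix()[:,1],s['time'])
E
```

```text
[ 0.51623227 -0.00677361  0.0911383 ] [0.89147252 0.45305672 0.00404457] 5.4
```

View pics/s4.png

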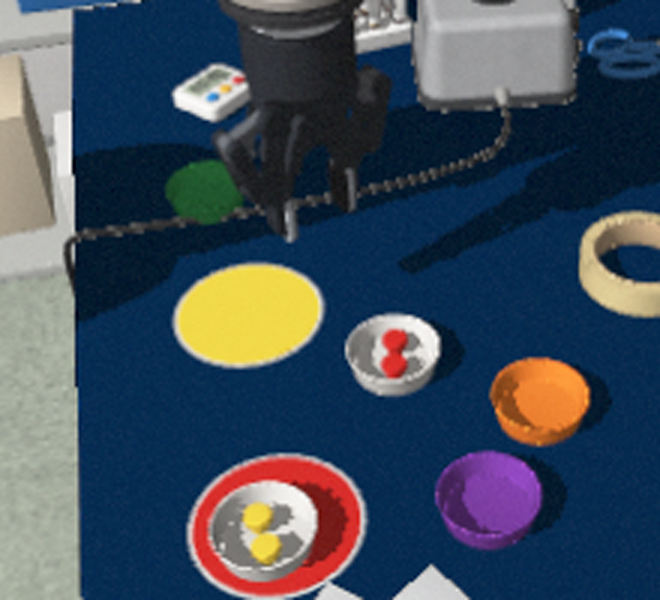

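servo_tool(
  moves=[
    {"delta_pos": [-0.5,-3,0.5],"delta_rot": [0,0,-0.8],"fingers": -0.05},
    {"delta_pos": [-1.5,-7,0],"delta_rot": [0,0,-1.6],"fingers": -0.05},
    {"delta_pos": [-3.0,-11.5,0],"delta_rot": [0,0,-2.4],"fingers": -0.05},
    {"delta_pos": [-4.5,-16,0],"delta_rot": [0,0,-3.2],"fingers": -0.05},
    {"delta_pos": [-6,-20.5,0],"delta_rot": [0,0,-3.8],"fingers": -0.05},
    {"delta_pos": [-7.5,-24.5,0],"delta_rot": [0,0,-3.8],"fingers": -0.05},
    {"delta_pos": [-7.8,-26,0],"delta_rot": [0,0,-3.8],"fingers": -0.05},
    {"delta_pos": [-7.8,-26,-3],"delta_rot": [0,0,-3.8],"fingers": -0.05},
    {"delta_pos": [-7.8,-26,-5],"delta_rot": [0,0,-3.8],"fingers": -0.05},
    {"delta_pos": [-7.8,-26,-5],"delta_rot": [0,0,-3.8],"fingers": -0.05},
  ],
)

```text
time: 6.4
ee_pos: [0.4361, -0.2676, 0.033]
ee_rot: [0.729, 0.685, -0.0, -0.002]
wrist_force: [-1.1, 0.4, 0.6]
gripper_width: 0.045
```

```bash
python3 - <<'E'
from h import *
g=grab_frame('side');cv2.imwrite('pics/s5.png',cv2.resize(g['color'][170:370,130:350,::-1],None,fx=3,fy=3,interpolation=cv2.INTER_CUBIC))
s=status.get_state();print(s['ee_pos'],R.from_quat(s['ee_rot']).as_matrix()[:,1],s['time'])
print(cast(g,[[393/3+130,345/3+130]],.02))
E
```

```text
[ 0.4368133  -0.26803726  0.03421652] [ 0.99804016 -0.06255724 -0.00156221] 6.45
[[ 0.55329454 -0.08205901  0.02      ]]
```

View pics/s5.png

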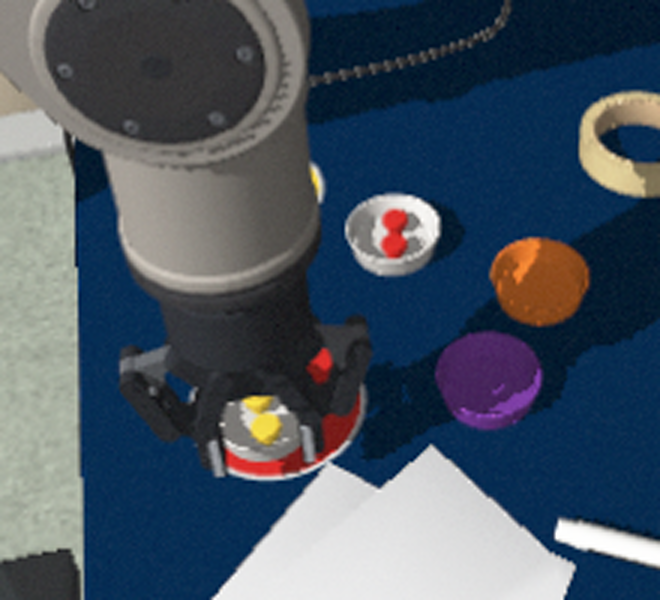

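servo_tool(
  moves=[
    {"delta_pos": [0,0,-1.5],"delta_rot": [0,0,0],"fingers": -0.05},
    {"delta_pos": [0,0,-2.5],"delta_rot": [0,0,0],"fingers": -0.05},
    {"delta_pos": [0,0,-3],"delta_rot": [0,0,0],"fingers": -0.05},
    {"delta_pos": [0,0.6,-3],"delta_rot": [0,0,0],"fingers": -0.05},
    {"delta_pos": [0.1,1.1,-3],"delta_rot": [0,0,0],"fingers": -0.05},
    {"delta_pos": [0.1,1.5,-3],"delta_rot": [0,0,0],"fingers": -0.05},
    {"delta_pos": [0.1,1.9,-3],"delta_rot": [0,0,0],"fingers": -0.05},
    {"delta_pos": [0.2,2.4,-3],"delta_rot": [0,0,0],"fingers": -0.05},
    {"delta_pos": [0.2,3.2,-3],"delta_rot": [0,0,0],"fingers": -0.05},
    {"delta_pos": [0.3,4.2,-3],"delta_rot": [0,0,0],"fingers": -0.05},
    {"delta_pos": [0.4,5.2,-3],"delta_rot": [0,0,0],"fingers": -0.05},
    {"delta_pos": [0.4,6.2,-3],"delta_rot": [0,0,0],"fingers": -0.05},
  ],
)

```text
time: 7.65
ee_pos: [0.4415, -0.2067, 0.0044]
ee_rot: [0.729, 0.684, 0.0, 0.0]
wrist_force: [-0.1, -1.8, 1.5]
gripper_width: 0.0446
```

```bash
python3 - <<'E'
from h import *
g=grab_frame('side');cv2.imwrite('pics/s6.png',cv2.resize(g['color'][170:370,130:350,::-1],None,fx=3,fy=3,interpolation=cv2.INTER_CUBIC))
s=status.get_state();print(s['ee_pos'],R.from_quat(s['ee_rot']).as_matrix()[:,1],s['time'])
E
```

```text
[ 0.44137845 -0.20500736  0.00429902] [ 9.98067126e-01 -6.21450269e-02 -8.39878349e-05] 7.7
```

View pics/s6.png

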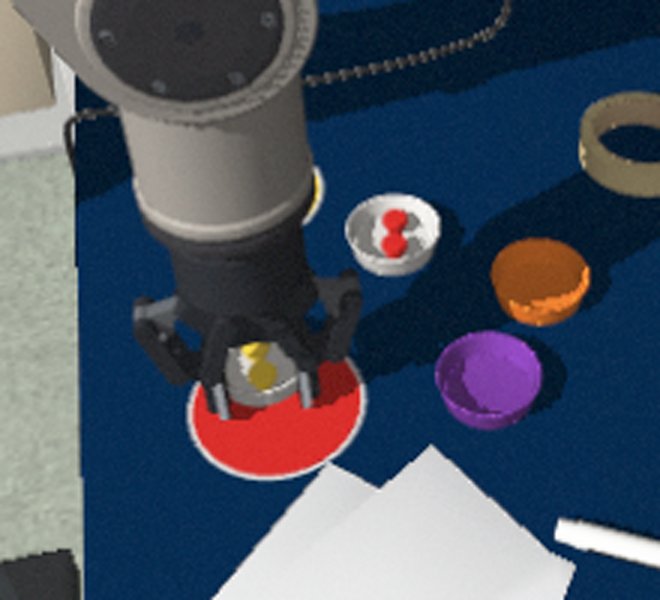

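servo_tool(
  moves=[
    {"delta_pos": [0,0.7,0],"delta_rot": [0,0,0],"fingers": -0.05},
    {"delta_pos": [0.1,1.6,0],"delta_rot": [0,0,0],"fingers": -0.05},
    {"delta_pos": [0.1,2.6,0],"delta_rot": [0,0,0],"fingers": -0.05},
    {"delta_pos": [0.2,3.6,0],"delta_rot": [0,0,0],"fingers": -0.05},
    {"delta_pos": [0.3,4.6,0],"delta_rot": [0,0,0],"fingers": -0.05},
    {"delta_pos": [0.3,5.6,0],"delta_rot": [0,0,0],"fingers": -0.05},
    {"delta_pos": [0.4,6.6,0],"delta_rot": [0,0,0],"fingers": -0.05},
    {"delta_pos": [0.4,7.6,0],"delta_rot": [0,0,0],"fingers": -0.05},
    {"delta_pos": [0.5,8.6,0],"delta_rot": [0,0,0],"fingers": -0.05},
    {"delta_pos": [0.6,9.6,0],"delta_rot": [0,0,0],"fingers": -0.05},
    {"delta_pos": [0.6,10.4,0],"delta_rot": [0,0,0],"fingers": -0.05},
    {"delta_pos": [0.7,11.0,0],"delta_rot": [0,0,0],"fingers": -0.05},
  ],
)

```text
time: 8.9
ee_pos: [0.4481, -0.0969, 0.0043]
ee_rot: [0.729, 0.684, -0.0, -0.0]
wrist_force: [-0.3, -1.4, -0.0]
gripper_width: 0.045
```

```bash
python3 - <<'E'
from h import *
g=grab_frame('side');cv2.imwrite('pics/s7.png',cv2.resize(g['color'][170:370,130:350,::-1],None,fx=3,fy=3,interpolation=cv2.INTER_CUBIC))
s=status.get_state();print(s['ee_pos'],R.from_quat(s['ee_rot']).as_matrix()[:,1],s['time'])
E
```

```text
[ 0.44841197 -0.09614458  0.00431225] [ 9.98023068e-01 -6.28486777e-02  5.25641886e-06] 8.95
```

View pics/s7.png

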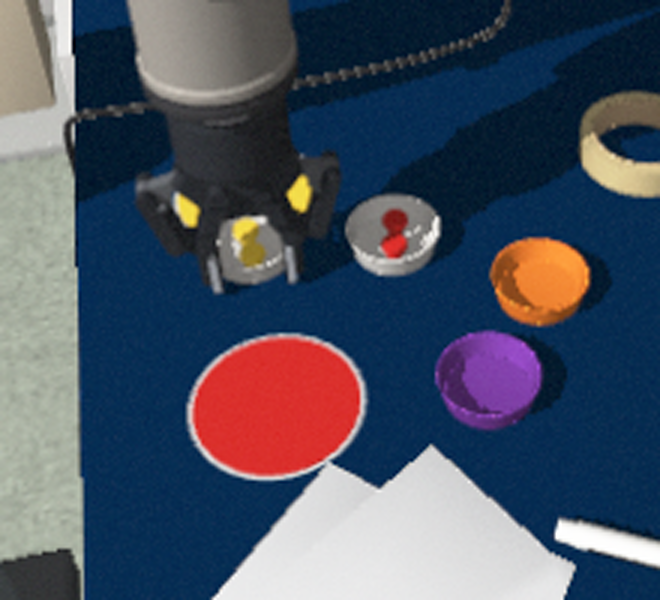

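servo_tool(
  moves=[
    {"delta_pos": [0,0.6,0],"delta_rot": [0,0,0],"fingers": -0.05},
    {"delta_pos": [0.1,1.5,0],"delta_rot": [0,0,0],"fingers": -0.05},
    {"delta_pos": [0.2,2.5,0],"delta_rot": [0,0,0],"fingers": -0.05},
    {"delta_pos": [0.3,3.5,0],"delta_rot": [0,0,0],"fingers": -0.05},
    {"delta_pos": [0.3,4.5,0],"delta_rot": [0,0,0],"fingers": -0.05},
    {"delta_pos": [0.4,5.3,0],"delta_rot": [0,0,0],"fingers": -0.05},
    {"delta_pos": [0.4,5.8,0],"delta_rot": [0,0,0],"fingers": -0.05},
    {"delta_pos": [0.4,6.1,0],"delta_rot": [0,0,0],"fingers": -0.05},
    {"delta_pos": [0.4,6.3,0],"delta_rot": [0,0,0],"fingers": -0.05},
    {"delta_pos": [0.4,6.3,0],"delta_rot": [0,0,0],"fingers": -0.05},
  ],
)

```text
time: 9.95
ee_pos: [0.4522, -0.0346, 0.0043]
ee_rot: [0.729, 0.684, 0.0, -0.0]
wrist_force: [-0.6, -0.3, 1.1]
gripper_width: 0.0447
```

servo_tool(
  moves=[
    {"delta_pos": [0,-0.8,0],"delta_rot": [0,0,0],"fingers": -0.05},
    {"delta_pos": [-0.1,-2.0,0],"delta_rot": [0,0,0],"fingers": -0.05},
    {"delta_pos": [-0.2,-3.0,1],"delta_rot": [0,0,0],"fingers": -0.05},
    {"delta_pos": [-0.2,-3.5,4],"delta_rot": [0,0,0],"fingers": -0.05},
    {"delta_pos": [-0.2,-3.5,8],"delta_rot": [0,0,0],"fingers": -0.05},
    {"delta_pos": [-0.2,-3.5,9],"delta_rot": [0,0,0],"fingers": -0.05},
  ],
)

```text
time: 10.55
ee_pos: [0.4515, -0.0713, 0.0975]
ee_rot: [0.73, 0.683, 0.001, 0.002]
wrist_force: [-0.6, -0.4, -0.3]
gripper_width: 0.0446
```

```bash
python3 - <<'E'
from h import *
g=grab_frame('side');cv2.imwrite('pics/s8.png',cv2.resize(g['color'][170:370,130:350,::-1],None,fx=3,fy=3,interpolation=cv2.INTER_CUBIC))
s=status.get_state();print(s['ee_pos'],R.from_quat(s['ee_rot']).as_matrix()[:,1],s['time'])
E
```

```text
[ 0.4516084  -0.07126984  0.09744815] [ 0.99781782 -0.06587208  0.00452367] 10.6
```

View pics/s8.png

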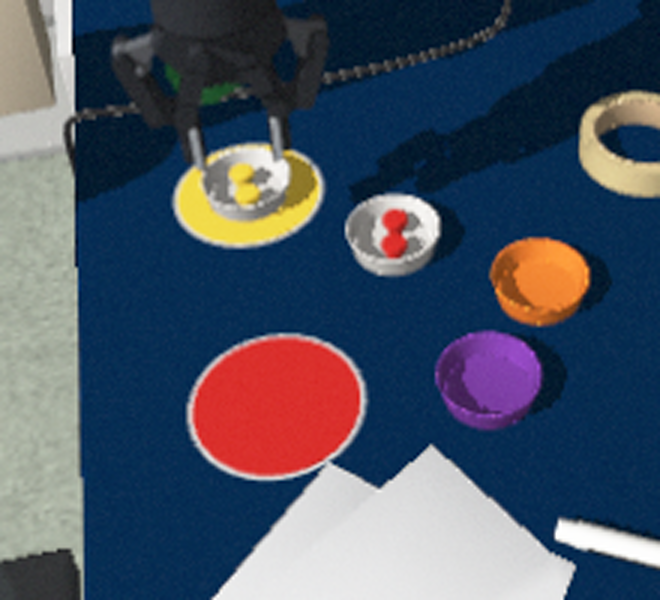

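servo_tool(
  moves=[
    {"delta_pos": [3,1,0],"delta_rot": [0,0,-1],"fingers": -0.05},
    {"delta_pos": [7,2,0],"delta_rot": [0,0,-2],"fingers": -0.05},
    {"delta_pos": [11,2.9,0],"delta_rot": [0,0,-3],"fingers": -0.05},
    {"delta_pos": [13.5,2.9,0],"delta_rot": [0,0,-4],"fingers": -0.05},
    {"delta_pos": [13.5,2.9,0],"delta_rot": [0,0,-4.6],"fingers": -0.05},
    {"delta_pos": [13.5,2.9,-3],"delta_rot": [0,0,-4.6],"fingers": -0.05},
    {"delta_pos": [13.5,2.9,-5.5],"delta_rot": [0,0,-4.6],"fingers": -0.05},
    {"delta_pos": [13.5,2.9,-5.5],"delta_rot": [0,0,-4.6],"fingers": -0.05},
  ],
)

```text
time: 11.4
ee_pos: [0.5826, -0.0416, 0.0356]
ee_rot: [0.908, 0.419, -0.003, -0.001]
wrist_force: [-0.0, 0.7, 0.3]
gripper_width: 0.0445
```

```bash
python3 - <<'E'
from h import *
g=grab_frame('side');cv2.imwrite('pics/s9.png',cv2.resize(g['color'][170:370,130:350,::-1],None,fx=3,fy=3,interpolation=cv2.INTER_CUBIC))
s=status.get_state();print(s['ee_pos'],R.from_quat(s['ee_rot']).as_matrix()[:,1],s['time'])
E
```

```text
[ 0.58371745 -0.04149518  0.03753101] [ 0.76046001 -0.64937878 -0.00278903] 11.45
```

View pics/s9.png

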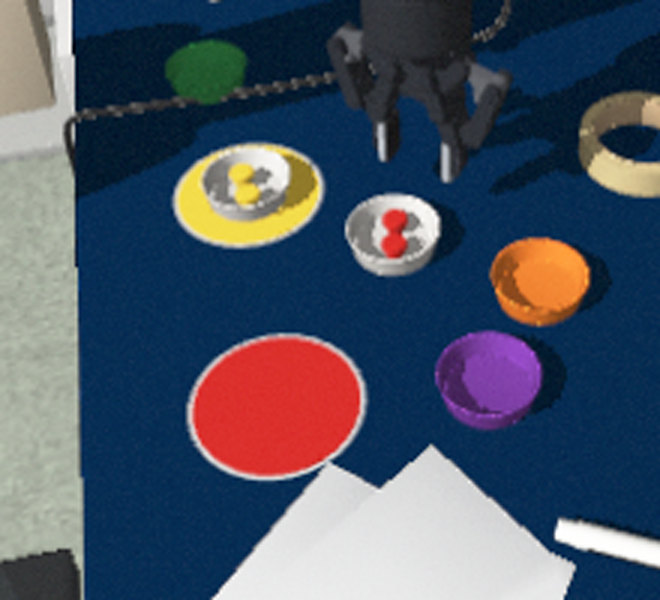

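servo_tool(
  moves=[
    {"delta_pos": [0,0,-1.5],"delta_rot": [0,0,0],"fingers": -0.05},
    {"delta_pos": [0,0,-2.8],"delta_rot": [0,0,0],"fingers": -0.05},
    {"delta_pos": [0,0,-3.4],"delta_rot": [0,0,0],"fingers": -0.05},
    {"delta_pos": [-0.4,-0.5,-3.4],"delta_rot": [0,0,0],"fingers": -0.05},
    {"delta_pos": [-0.7,-0.8,-3.4],"delta_rot": [0,0,0],"fingers": -0.05},
    {"delta_pos": [-1.0,-1.2,-3.4],"delta_rot": [0,0,0],"fingers": -0.05},
    {"delta_pos": [-1.3,-1.5,-3.4],"delta_rot": [0,0,0],"fingers": -0.05},
    {"delta_pos": [-1.7,-2.0,-3.4],"delta_rot": [0,0,0],"fingers": -0.05},
    {"delta_pos": [-2.2,-2.6,-3.4],"delta_rot": [0,0,0],"fingers": -0.05},
    {"delta_pos": [-2.8,-3.4,-3.4],"delta_rot": [0,0,0],"fingers": -0.05},
    {"delta_pos": [-3.4,-4.1,-3.4],"delta_rot": [0,0,0],"fingers": -0.05},
    {"delta_pos": [-4.0,-4.8,-3.4],"delta_rot": [0,0,0],"fingers": -0.05},
  ],
)

```text
time: 12.65
ee_pos: [0.5448, -0.0894, 0.0054]
ee_rot: [0.908, 0.419, 0.0, 0.0]
wrist_force: [0.7, 1.9, 2.6]
gripper_width: 0.0447
```

```bash
python3 - <<'E'
from h import *
g=grab_frame('side');cv2.imwrite('pics/s10.png',cv2.resize(g['color'][170:370,130:350,::-1],None,fx=3,fy=3,interpolation=cv2.INTER_CUBIC))
s=status.get_state();print(s['ee_pos'],R.from_quat(s['ee_rot']).as_matrix()[:,1],s['time'])
E
```

```text
[ 0.54361251 -0.09080177  0.00528523] [ 7.59858970e-01 -6.50087939e-01 -1.29926362e-04] 12.7
```

View pics/s10.png

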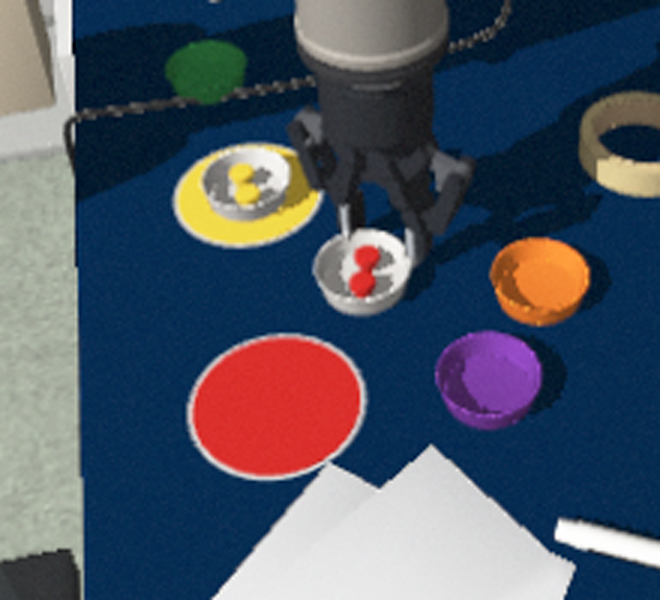

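servo_tool(
  moves=[
    {"delta_pos": [-0.4,-0.5,0],"delta_rot": [0,0,0],"fingers": -0.05},
    {"delta_pos": [-1.0,-1.2,0],"delta_rot": [0,0,0],"fingers": -0.05},
    {"delta_pos": [-1.6,-1.9,0],"delta_rot": [0,0,0],"fingers": -0.05},
    {"delta_pos": [-2.3,-2.7,0],"delta_rot": [0,0,0],"fingers": -0.05},
    {"delta_pos": [-3.0,-3.5,0],"delta_rot": [0,0,0],"fingers": -0.05},
    {"delta_pos": [-3.7,-4.4,0],"delta_rot": [0,0,0],"fingers": -0.05},
    {"delta_pos": [-4.4,-5.2,0],"delta_rot": [0,0,0],"fingers": -0.05},
    {"delta_pos": [-5.1,-6.0,0],"delta_rot": [0,0,0],"fingers": -0.05},
    {"delta_pos": [-5.8,-6.9,0],"delta_rot": [0,0,0],"fingers": -0.05},
    {"delta_pos": [-6.5,-7.7,0],"delta_rot": [0,0,0],"fingers": -0.05},
    {"delta_pos": [-7.0,-8.3,0],"delta_rot": [0,0,0],"fingers": -0.05},
    {"delta_pos": [-7.3,-8.7,0],"delta_rot": [0,0,0],"fingers": -0.05},
  ],
)

```text
time: 13.9
ee_pos: [0.4716, -0.1764, 0.0053]
ee_rot: [0.908, 0.419, -0.0, -0.0]
wrist_force: [1.0, 0.3, -0.1]
gripper_width: 0.0449
```

servo_tool(
  moves=[
    {"delta_pos": [0,0,0],"delta_rot": [0,0,0],"fingers": -0.05},
    {"delta_pos": [0.5,0.6,0],"delta_rot": [0,0,0],"fingers": -0.05},
    {"delta_pos": [1.3,1.5,0],"delta_rot": [0,0,0],"fingers": -0.05},
    {"delta_pos": [2.2,2.5,1],"delta_rot": [0,0,0],"fingers": -0.05},
    {"delta_pos": [3,3.5,4],"delta_rot": [0,0,0],"fingers": -0.05},
    {"delta_pos": [6,4,8],"delta_rot": [0,0,0],"fingers": -0.05},
    {"delta_pos": [9,4,12],"delta_rot": [0,0,0],"fingers": -0.05},
    {"delta_pos": [12,4,16],"delta_rot": [0,0,0],"fingers": -0.05},
    {"delta_pos": [14,4,18],"delta_rot": [0,0,0],"fingers": -0.05},
  ],
)

```text
time: 14.8
ee_pos: [0.6159, -0.1337, 0.1903]
ee_rot: [0.908, 0.42, 0.002, 0.001]
wrist_force: [0.2, -0.9, -0.8]
gripper_width: 0.0448
```

```bash
python3 - <<'E'
from h import *
g=grab_frame('side');f=grab_frame('top')
cv2.imwrite('pics/s11.png',cv2.resize(g['color'][170:340,140:360,::-1],None,fx=3.5,fy=3.5,interpolation=cv2.INTER_CUBIC))
cv2.imwrite('pics/c11.png',cv2.resize(f['color'][180:325,190:410,::-1],None,fx=3.6,fy=3.6,interpolation=cv2.INTER_CUBIC))
s=status.get_state();print(s['ee_pos'],s['time'])
E
```

```text
[ 0.61663773 -0.13363489  0.18953505] 14.9
```

View pics/s11.png

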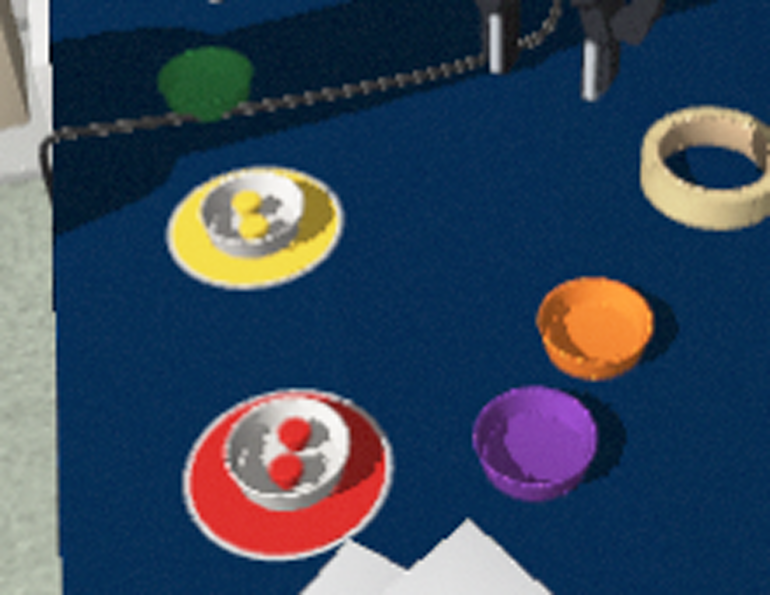

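View pics/c11.png

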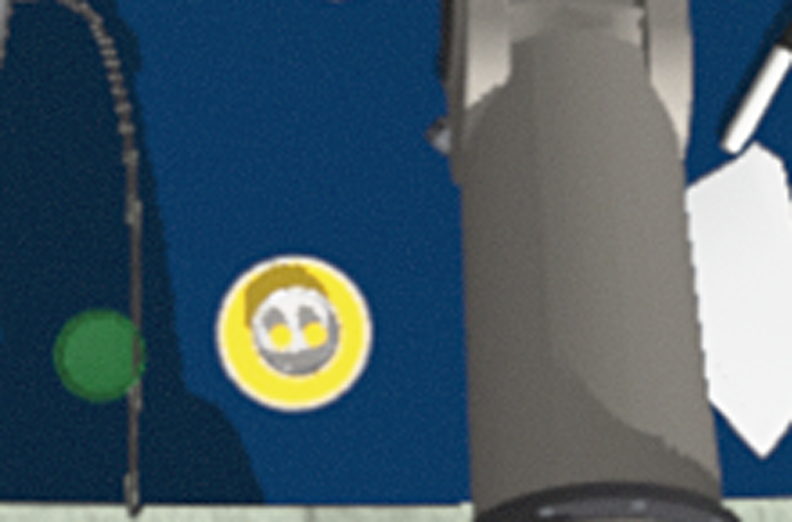

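Side view: the red dish sits inside the red mark and the yellow dish inside the yellow mark, each with its two stoppers. In the top view the arm hides the red dish, so I'll swing it clear and check again.

servo_tool(
  moves=[
    {"delta_pos": [0,3,2],"delta_rot": [0,0,0],"fingers": -0.05},
    {"delta_pos": [0,7,4],"delta_rot": [0,0,0],"fingers": -0.05},
    {"delta_pos": [0,11,5],"delta_rot": [0,0,0],"fingers": -0.05},
    {"delta_pos": [0,15,5],"delta_rot": [0,0,0],"fingers": -0.05},
    {"delta_pos": [0,19,5],"delta_rot": [0,0,0],"fingers": -0.05},
    {"delta_pos": [0,22,5],"delta_rot": [0,0,0],"fingers": -0.05},
    {"delta_pos": [0,24,5],"delta_rot": [0,0,0],"fingers": -0.05},
    {"delta_pos": [0,24,5],"delta_rot": [0,0,0],"fingers": -0.05},
    {"delta_pos": [0,24,5],"delta_rot": [0,0,0],"fingers": -0.05},
  ],
)

```text
time: 15.8
ee_pos: [0.6116, 0.1053, 0.2351]
ee_rot: [0.908, 0.42, -0.0, -0.0]
wrist_force: [-0.1, -0.8, -0.5]
gripper_width: 0.045
```

```bash
python3 - <<'E'
from h import *
g=grab_frame('side');f=grab_frame('top')
cv2.imwrite('pics/c12.png',cv2.resize(f['color'][180:325,190:410,::-1],None,fx=3.6,fy=3.6,interpolation=cv2.INTER_CUBIC)); save(f,'t12.png')
for n,b in(('red',(287,448)),('yel',(253,210))):
    print(n,cast(g,[np.array(b)/3.5+[140,170]-.4],.02))
print('yel top',cast(f,[np.array((295,332))/3.6+[190,180]-.4],.02))
print(status.get_state()['time'])
E
```

```text
red [[ 0.44992806 -0.20280167  0.02      ]]
yel [[ 0.45455879 -0.0058417   0.02      ]]
yel top [[ 0.45469997 -0.0024978   0.02      ]]
15.9
```

View pics/c12.png

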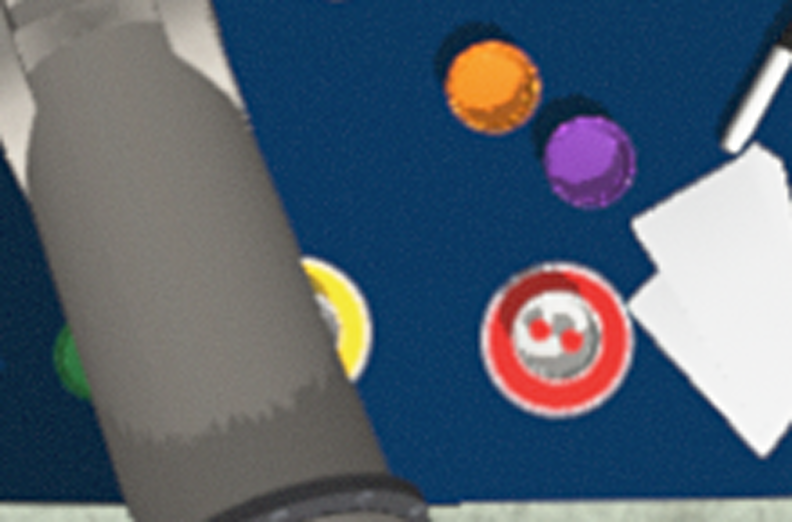

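View pics/t12.png

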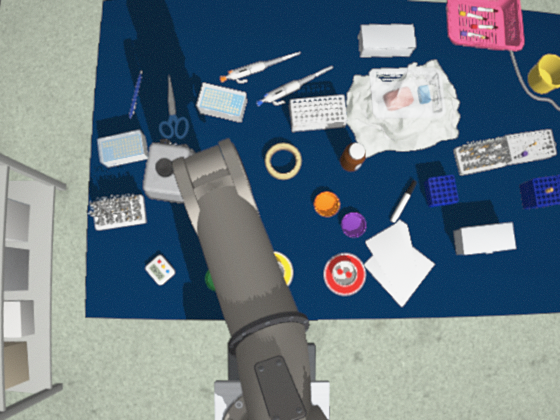

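Both dishes are within about 6 mm of their mark centres (limit about 20 mm) and hold two stoppers each. Nothing else has moved and the robot is clear of everything.

```bash
python3 -c "
from cell import job,status
print(status.get_state()['joint_velocities']);print(job.sign_off())"
```

```text
[ 0.0111016   0.00116373  0.00344991 -0.00168839 -0.00023594 -0.00065981
 -0.00119347]
the job is handed in; nothing more can be done
None
```

The dishes are swapped and the job is handed in at about 16 s. The red dish stands wholly on the red mark and the yellow dish wholly on the yellow mark.

**What I did:** I pushed with the half-open fingertips low behind each dish, without gripping, lifting or tipping. The red dish went aside to a free spot first. Then the yellow dish slid to the yellow mark, and the red dish to the red mark. The arm was left raised and clear.

**Last checks:**

| Dish | Offset from mark centre | Views used |
|---|---|---|
| Red | about 2 mm | measured from the side; top picture only looked at, and it agrees |
| Yellow | 1–2 mm (top) or about 7 mm (side) | measured from both |

- **Yellow dish:** the two views disagree by a few mm, but both are well inside the roughly 20 mm allowed.
- **Stoppers:** both dishes still hold their two stoppers.
- **Rest of the bench:** the orange, purple and green look-alikes, bottle, timer, tape and marker look unmoved in the pictures. I did not re-measure them.
- **Forces:** the wrist-force readings taken after each move stayed under about 5 N.
- **Refused call:** one move call was refused for a missing field. Nothing moved, and I resent it.

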